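Lock the florist's caddy onto its wall-cleat stand

ROBOT

A 6-joint arm with a two-finger parallel gripper is mounted at the origin on the work surface. World frame = base frame: x ahead of the robot, y to its left, z up, the work surface at z = 0. Lengths are in m, angles in degrees, forces in N, time in s.
With the tool pointing down it reaches from about 0.25 to 0.725 m from the base axis. Payload 9.7 kg.
Tool frame: the origin (TCP) lies between the finger pads; the fingertips stand 11 mm ahead of it and the grasp point (between the pads) lies 8 mm behind it; z points along the fingers, y is the direction in which the jaws open and shut (so a half turn about z gives the same grasp; the last joint's range is limited). The gripper opens to 85 mm and grips with 20 to 120 N. Pads are 22 mm wide; open, the fingers measure 114 mm over their backs; the gripper's body (76 mm by 85 mm) begins 54 mm behind the grasp point. The pads swing forward as they close: fully open they stand 13 mm farther back than shut.
Start: joints at [-68.297, 4.979, 10.078, 95.1, 0, 90], TCP at [0.203, -0.511, 0.242] pointing down, gripper open.
Joint ranges: [-179.16, 179.16], [-48.56, 103.87], [-65.8, 70.77], [-126.05, 130.52], [-82.76, 87.17], [-180, 180]. Speed limits (degrees/s): [127.2, 127.2, 147.25, 180, 180, 180].

INTERFACE

Orientations are given as [roll, pitch, yaw] about the fixed x, y, z axes, in that order (R = Rz(yaw) Ry(pitch) Rx(roll)).
In Python, from workcell import bot gives the robot as it stands.
- The arm moves only by the tool play_rows, never from a script. Its argument "targets" is a list of rows, each an object of numbers: "fingers": the gripper command: -1 is shut, 1 is fully open, values between are in proportion; "x", "y", "z": the shift along the tool's x, y, z in m; "wx", "wy", "wz": the turn, a rotation vector about the tool's x, y, z in degrees. In form: [{"fingers": .., "x": .., "y": .., "z": .., "wx": .., "wy": .., "wz": ..}, ...]. A call has 1 to 20 rows; each row is the pose to reach, as a shift and turn from the pose commanded when the call began, along the tool's axes at that moment; what a row does not reach only later rows make up. A row lasts 1/12 s, in which the tool goes at most 41.7 mm and 7.16 degrees, less where a joint would pass 70% of its speed; a pose out of reach is approached as far as the arm can. A call with a gripper value outside its range is refused whole. The fingers move at their own pace and stop on an object; "grip_force" is the grip in N (left out, the last holds). Time passes only in rows, so rows that repeat a pose let the fingers close. It gives the time, the measured TCP pose, the force and the opening at its end, in the units of the state.
- bot.get_obs(): the state, without advancing time (a new reading comes with each control period).
- bot.camera(name): name is "scene" or "top" or "wrist"; returns (picture, depth): 384x512x3 uint8, blue, green, red; 384x512 float32, m along the optical axis (not along the pixel's ray), 0 where there is no reading.
- bot.get_calibration(name): a dict with "fx", "fy", "cx", "cy" (pixels), "camera_from_world" (4x4, takes a point from world to camera coordinates). Camera axes: x right, y down, z forward; pixel columns grow to the right and rows downward; lengths in m; the calibration is good to about 2 mm. A picture is of the moment at which its call begins: read the wrist's pose just before it. get_calibration takes no time and is no camera call; for the wrist camera it gives the pose at the moment of the call.
- bot.job_done(): hands the job in, once; it reports no verdict.
Trained networks look in the newest picture that a camera, given by its name, has taken for a name from the list of things; names that differ only in an ending like _2 or _b are one class to them, and where a whole thing is asked for, a point or a joint stands for the part that bears it (a point fixed in the world has none). Each returns a list of dicts, best first, with "confidence" (0 to 1); they miss things now and then, are a little off and sometimes report something else, mostly with a low value. They report only what shows in the picture. A call takes as long as a camera call. They do not tell look-alikes from the thing itself.
- bot.look_for(query, camera): "extent" ([left, top, right, bottom] in pixels, round what is visible of it).
- bot.outline_of(query, camera): "region" (384x512 bool, what is visible of it) and "extent" ([left, top, right, bottom] in pixels, round what is visible of it).
- bot.place_of(query, camera): "point" ([row, column] in pixels: a listed point, or the origin of a listed thing).
The state is a dict: "time": time; "q": joint angles; "qd": joint speeds; "joint_efforts": joint torques, N m; "ee_pos": TCP position; "tcp_rot": TCP orientation; "wrist_force": force on the tool from outside, world axes, zero at the start; "torque": the same for the moment, N m; "opening": finger opening in m.
Only numpy, scipy, OpenCV 4.12 (cv2) and the standard library are available. Lean on these libraries where they do the work, as an engineer would, in place of code of your own. Each camera call takes 0.05 s, during which the arm holds its last target.

TASK

Hang the sage-green caddy on the white and brass stand: tip its top towards the stand so its angled rear strip goes over the upright brass cleat, let it down gently until the strip bears on the cleat, and, still holding it, swing its foot in so that the heel passes under the black bar and the caddy hangs locked: upright, square, resting on the cleat, about in the middle. Then let go. The rail's height differs every time and is not told, so feel or look for it; do not bang or force anything, and leave the other things on the table alone.

Things in the scene. Friction and masses are not known exactly. Their poses are not given: they have to be found in the camera images.
- caddy: Loose sage-green open caddy, 0.25 to 0.5 kg, 80 mm deep (x), 110 wide (y). Origin: centre of its underside; z up, +x to its front, rear at -x. Rear wall (outer face x = -40) 88 mm high, front wall 66, side walls 70. A wooden grip post 24 (x) by 40 (y) rises from its middle to z = 160; pens and sticks in it stay below z = 105.
- caddy_grip (a point): Centre of the caddy's grip post at a good height to hold it: z = 145 mm in the caddy's frame.
- strip_root (a point): Where the steel strip's underside leaves the caddy's rear face: x = -40, y = 0, z = 80 mm in the caddy's frame. The strip, 4 thick, 90 wide (y), 34 long, slopes from here down and rearward at 45 degrees when the caddy is upright; strip and rear wall form the V that sits on the cleat. At the foot of the rear wall a steel heel sticks out: x -50 to -40, z 0 to 6, 90 wide.
- strip_tip (a point): Middle of the strip's free lower edge, on its underside: x = -64, y = 0, z = 56 mm in the caddy's frame.
- stand: Fixed stand: dark base plate x -75 to +35, y -95 to +95, 8 mm thick; two posts (x -29 to -17, y +/-62, 150 high) carry a white and brass rail, y -80 to +80. Origin: on the table; z up, +x the side the caddy hangs on, y along the rail. The rail is clamped, rigid, at a height that differs each time and is NOT in this pose: the cleat's top edge is at z = E, E from 110 to 150 mm.
- below_edge (a point): Point on the table below the front of the cleat's top edge: x = 30, y = 0, z = 0 in the stand's frame (tells nothing of E). The cleat is an upright brass blade, x 27 to 30, top at z = E, 42 deep; 39 mm free space behind it to the white panel (front x = -12, top E + 5). Black keeper bar: front face x = 30, z E - 63 to E - 52. The heel ends under this bar, so the upright caddy cannot be lowered past it.
- hang_spot (a point): Point on the table below where the hung caddy's origin ends: x = 70, y = 0, z = 0 in the stand's frame. Hung, its axes are parallel to the stand's, origin at z = E - 77, strip on the cleat's rear top corner, rear wall on cleat and bar, heel 8 mm under the bar. Tipped about 17 degrees (top towards the stand, heel out in front of the bar) it can come down over the cleat from above, then swing in about the cleat.
- tulips: Bystander: pale vase with tulips, vase 80 mm across and 100 high, flowers to 245 mm and 70 mm out from its axis; origin at the centre of its underside.
- spool: Bystander: lilac ribbon spool lying flat, 64 mm across, 34 high; origin at the centre of its underside.
- snips: Bystander: flower snips lying flat, 160 mm long along x, 40 wide, 13 high; origin at table height near the pivot.
- pot: Bystander: terracotta pot, 84 mm across, 70 high; origin at the centre of its underside.
There are look-alikes about, which are no part of the job. What is shaped like the stand but orange, pink or red is not meant.

How it is judged (in metres and radians):
On the way, in this order (a step that is already met when the one before it is completed fails the run):
1. the caddy, tipped by at least 5 degrees and held, bears with at least 1 N on the stand with its strip's edge behind the cleat (angle between caddy's own z axis and vertical above 0.09 rad and x of strip_tip in the frame of stand between -0.012 and 0.024 m and y of strip_tip in the frame of stand between -0.04 and 0.04 m and contact force between caddy and stand above 1 N and contact force between the fingers and caddy above 1 N), for 0.05 s.
2. the caddy is swung upright into its hanging place and bears on the stand with at least 1 N while still held by the fingers (angle between caddy's own z axis and vertical below 0.06 rad and x of caddy in the frame of stand below 0.0745 m and contact force between caddy and stand above 1 N and contact force between the fingers and caddy above 1 N), for 0.1 s.
At the end, for the whole second after the job is handed in: The caddy hangs clear of the table from the stand's cleat (origin 24 to 78 mm up, 66 to 74.5 mm in front of the stand's origin, within 25 mm of the rail's middle), upright and square to the stand within 0.06 rad, at rest, let go of (x of caddy in the frame of stand between 0.066 and 0.0745 m and y of caddy in the frame of stand between -0.025 and 0.025 m and height (world z) of caddy between 0.024 and 0.078 m and angle between caddy's own z axis and vertical below 0.06 rad and angle between the x axis of caddy and the x axis of stand, either way round below 0.06 rad and contact force between caddy and stand above 1 N and linear speed of caddy below 0.01 m/s and contact force between the fingers and caddy below 0.05 N); the robot touches nothing.
It fails at once if the caddy is pressed, wedged or knocked against the stand with more than 45 N, all its contacts added up (contact force between caddy and stand above 45 N).
It fails at once if the arm or fingers push the stand with more than 15 N (contact force between any of the arm, the fingers and stand above 15 N).
It fails at once if a bystander is moved by more than 15 mm (distance of any of tulips, spool, snips, pot from where it was at the start of the episode above 0.015 m).
It also fails if it takes over 54 s, if anything falls off the work surface, if the arm or the gripper's body presses on something with over 40 N, if the wrist force passes 120 N, or if a joint passes its speed limit or range.

## Working session

There is one attempt and no reset: what is moved stays moved. The work goes in short steps, Python scripts to look and compute and a tool call to move; the robot and the scene stay as the last step left them, time stands still between calls to the robot, and variables do not carry over. Pictures are saved under pics/ and viewed, and the job is handed in when it is done.

Besides the shell and the picture viewer there is one more tool, called as name(argument=value, ...), one argument or row to a line, values as JSON. play_rows: Moves the arm, as the interface text tells. Its arguments: {"type":"object","properties":{"targets":{"type":"array","items":{"type":"object","properties":{"fingers":{"type":"number"},"x":{"type":"number"},"y":{"type":"number"},"z":{"type":"number"},"wx":{"type":"number"},"wy":{"type":"number"},"wz":{"type":"number"}}}},"grip_force":{"type":"number"}},"required":["targets"]}

```bash
ls; mkdir -p pics; python3 - <<'E'
from workcell import bot
import cv2,numpy as np
print(bot.get_obs())
for c in ("scene","top"):
    p,d=bot.camera(c); cv2.imwrite(f"pics/{c}0.png",p); np.save(f"pics/{c}0_d.npy",d)
    k=bot.get_calibration(c); print(c,k)
    for q in ("caddy","stand"):
        for r in bot.look_for(q,c): print(q,r)
    for q in ("caddy","caddy_grip","stand","below_edge","hang_spot","strip_root"):
        for r in bot.place_of(q,c): print('pt',q,r)
E
```

```text
pics
{'time': 0.0, 'q': array([-6.82959057e+01,  5.01137146e+00,  1.00327996e+01,  9.50983483e+01,
       -6.04827541e-04,  9.00001340e+01]), 'qd': array([ 0.05166793, -0.03511453, -0.01660515, -0.07104571,  0.09677924,
       -0.05383328]), 'joint_efforts': array([-4.85359778e-04, -5.20391929e+01,  4.64796388e+01,  1.64194970e-02,
       -1.49154562e-05, -1.67100279e-05]), 'ee_pos': array([ 0.20331493, -0.51080942,  0.24156563]), 'tcp_rot': array([-1.79923080e+02,  6.05006848e-04,  2.17039612e+01]), 'wrist_force': array([0.16302603, 0.00983107, 0.64350898]), 'torque': array([-0.07326494, -0.03618172, -0.00626207]), 'opening': 0.08503001123338777}
scene {'fx': 372.27429235600584, 'fy': 372.27429235600584, 'cx': 252.9006184790261, 'cy': 191.54807196001616, 'camera_from_world': array([[-0.58165475,  0.81343392,  0.00173514,  0.37469516],
       [ 0.42398797,  0.30499624, -0.85276697, -0.09200114],
       [-0.69419879, -0.49528028, -0.5222887 ,  1.59656094],
       [ 0.        ,  0.        ,  0.        ,  1.        ]])}
caddy {'extent': [294.7, 185.8, 337.4, 240.9], 'confidence': 0.85}

[... 2141 characters left out ...]
{'point': [121.7, 289.4], 'confidence': 0.67}
pt below_edge {'point': [260.6, 323.2], 'confidence': 0.93}
pt below_edge {'point': [228.1, 387.7], 'confidence': 0.88}
pt below_edge {'point': [116.1, 290.6], 'confidence': 0.84}
pt below_edge {'point': [215.5, 123.9], 'confidence': 0.74}
pt below_edge {'point': [201.3, 282.3], 'confidence': 0.62}
pt hang_spot {'point': [219.0, 383.4], 'confidence': 0.78}
pt hang_spot {'point': [249.1, 329.8], 'confidence': 0.57}
pt hang_spot {'point': [218.0, 196.7], 'confidence': 0.4}
pt hang_spot {'point': [201.6, 284.1], 'confidence': 0.33}
pt strip_root {'point': [231.2, 198.4], 'confidence': 0.91}
pt strip_root {'point': [201.8, 284.5], 'confidence': 0.16}
```

```bash
python3 - <<'E'
import cv2
for c,(a,b,x,y) in dict(scene=(100,300,110,350),top=(90,310,110,440)).items():
    p=cv2.imread(f"pics/{c}0.png")
    q=p[a:b,x:y]; s=min(800/q.shape[1],600/q.shape[0]); cv2.imwrite(f"pics/{c}0z.png",cv2.resize(q,None,fx=s,fy=s,interpolation=cv2.INTER_CUBIC)); print(c,s)
E
```

```text
scene 3.0
top 2.4242424242424243
```

View pics/scene0z.png

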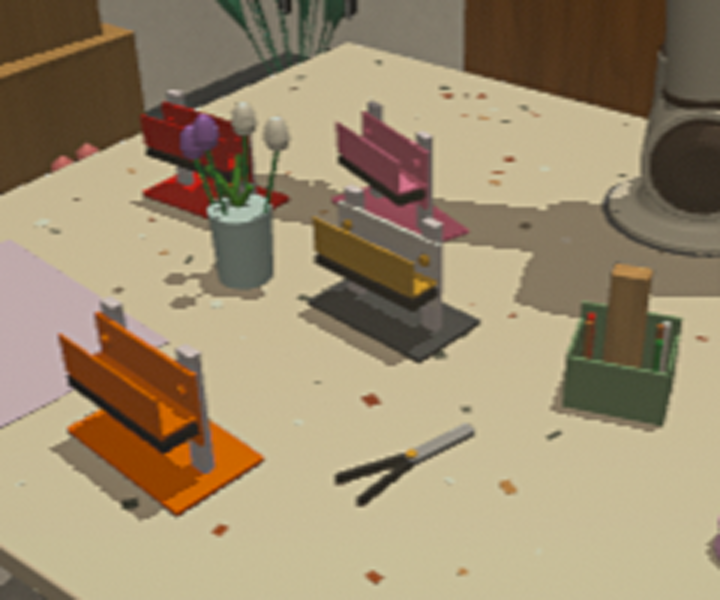

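View pics/top0z.png

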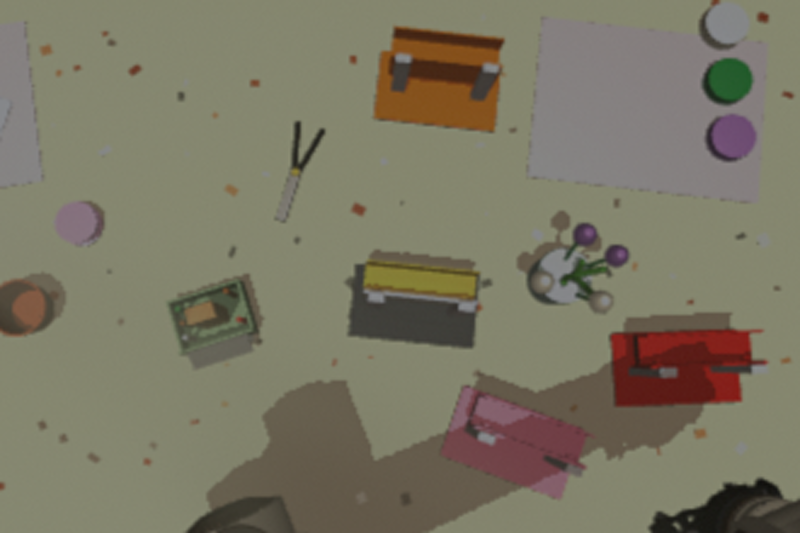

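```bash
cat > h.py <<'E'
import numpy as np,cv2
from workcell import bot
def cloud(d,k):
    v,u=np.mgrid[:d.shape[0],:d.shape[1]]
    P=np.stack([(u-k['cx'])/k['fx']*d,(v-k['cy'])/k['fy']*d,d],-1)
    T=np.linalg.inv(k['camera_from_world']); W=P@T[:3,:3].T+T[:3,3]; W[d<=0]=np.nan
    return W
def proj(P,k):
    P=np.atleast_2d(P); C=P@k['camera_from_world'][:3,:3].T+k['camera_from_world'][:3,3]
    return np.c_[k['fx']*C[:,0]/C[:,2]+k['cx'],k['fy']*C[:,1]/C[:,2]+k['cy']]
def at_z(u,v,z,k):
    T=np.linalg.inv(k['camera_from_world']); r=T[:3,:3]@np.array([(u-k['cx'])/k['fx'],(v-k['cy'])/k['fy'],1])
    o=T[:3,3]; return o+r*(z-o[2])/r[2]
E
python3 - <<'E'
from h import *
k=bot.get_calibration('top');d=np.load('pics/top0_d.npy');W=cloud(d,k);p=cv2.imread('pics/top0.png')
print(at_z(277.3,207.5,0,k),at_z(282.3,201.3,0,k),'caddy',at_z(199.7,219.4,0,k),at_z(194.5,222.2,.145,k),at_z(198.4,231.2,.08,k))
ks=bot.get_calibration('scene')
print('scene',at_z(237.1,207.7,0,ks),at_z(230.7,206.1,0,ks),at_z(318.7,195.2,.145,ks),at_z(315.8,228.2,0,ks))
S=cloud(np.load('pics/scene0_d.npy'),ks); ps=cv2.imread('pics/scene0.png')
for nm,C,im,(a,b,x,y) in (('top',W,p,(190,236,248,312)),('scene',S,ps,(160,222,208,272))):
    c=C[a:b,x:y].reshape(-1,3); hsv=cv2.cvtColor(im,cv2.COLOR_BGR2HSV)[a:b,x:y].reshape(-1,3)
    m=(hsv[:,0]>15)&(hsv[:,0]<32)&(hsv[:,1]>130)&(c[:,2]>.03)
    q=c[m]; print(nm,m.sum(),'z pct',np.nanpercentile(q[:,2],[1,10,50,90,95,99]))
    r=cv2.minAreaRect(q[~np.isnan(q[:,0]),:2].astype(np.float32)); print(r, cv2.boxPoints(r))
    h=c[:,2]; print(np.histogram(h[h>-.05],bins=np.arange(-.01,.18,.01)))
    np.save(f'pics/{nm}_st.npy',np.c_[c,hsv])
E
```

```text
[ 0.49177728 -0.17837367  0.        ] [ 0.51475984 -0.1972214   0.        ] caddy [0.44911088 0.10809204 0.        ] [0.43320586 0.10452664 0.145     ] [0.40467937 0.10069053 0.08      ]
scene [ 0.48671502 -0.1830082   0.        ] [ 0.49207393 -0.20834083  0.        ] [0.45371593 0.11331587 0.145     ] [0.43018987 0.10569835 0.        ]
top 507 z pct [0.07819406 0.08108203 0.08504944 0.11623614 0.12462889 0.12791329]
((0.4919871687889099, -0.19201767444610596), (0.15877459943294525, 0.036594826728105545), 83.27385711669922) [[ 0.46451753 -0.2687155 ]
 [ 0.5008605  -0.27300164]
 [ 0.5194568  -0.11531985]
 [ 0.48311383 -0.11103371]]
(array([ 636, 1304,  208,    2,    4,    7,   10,    6,   32,  445,   35,
         31,   29,   79,   52,   26,   26,    0]), array([-0.01,  0.  ,  0.01,  0.02,  0.03,  0.04,  0.05,  0.06,  0.07,
        0.08,  0.09,  0.1 ,  0.11,  0.12,  0.13,  0.14,  0.15,  0.16,
        0.17]))
scene 450 z pct [0.07918521 0.08439502 0.10320214 0.12342365 0.12548362 0.12749064]
((0.4933483898639679, -0.18901656568050385), (0.15959492325782776, 0.04801371693611145), 84.04339599609375) [[ 0.46119016 -0.26589188]
 [ 0.50894463 -0.2708745 ]
 [ 0.5255066  -0.11214125]
 [ 0.47775215 -0.10715863]]
(array([ 838, 1684,  129,   20,   30,   15,   19,   93,  164,  171,  148,
        174,  177,  161,   69,   43,   16,    0]), array([-0.01,  0.  ,  0.01,  0.02,  0.03,  0.04,  0.05,  0.06,  0.07,
        0.08,  0.09,  0.1 ,  0.11,  0.12,  0.13,  0.14,  0.15,  0.16,
        0.17]))
```

```bash
python3 - <<'E'
from h import *
k=bot.get_calibration('wrist'); o=bot.get_obs()
T=np.linalg.inv(k['camera_from_world']); 
from scipy.spatial.transform import Rotation as R
Rt=R.from_euler('xyz',o['tcp_rot'],degrees=True).as_matrix()
print(k['fx'],k['cx'],'cam in tool',Rt.T@(T[:3,3]-o['ee_pos']),'\n',Rt.T@T[:3,:3])
k=bot.get_calibration('top')
for n,c in (('tulips',(345,203)),): print(n,at_z(*c,0.1,k))
# caddy cloud
W=cloud(np.load('pics/top0_d.npy'),k)
c=W[195:250,170:222].reshape(-1,3); hi=c[(c[:,2]>.14)]
print('post top',len(hi),hi.mean(0),hi[:,2].max(), cv2.minAreaRect(hi[:,:2].astype(np.float32)))
w=c[(c[:,2]>.06)&(c[:,2]<.1)]; r=cv2.minAreaRect(w[:,:2].astype(np.float32)); print(r)
ks=bot.get_calibration('scene');S=cloud(np.load('pics/scene0_d.npy'),ks)
c=S[180:245,290:342].reshape(-1,3); hi=c[(c[:,2]>.155)]
print('post top scene',len(hi),hi.mean(0),cv2.minAreaRect(hi[:,:2].astype(np.float32)))
E
```

```text
295.6800843885214 256.2633502904129 cam in tool [ 0.06622915  0.00062708 -0.13149743] 
 [[ 3.10190517e-04 -9.64976954e-01 -2.62334484e-01]
 [ 9.99999926e-01  2.40196174e-04  2.98880730e-04]
 [-2.25401277e-04 -2.62334558e-01  9.64976958e-01]]
tulips [ 0.49855589 -0.40565039  0.1       ]
post top 99 [0.44293292 0.11061477 0.15830666] 0.16590748425292068 ((0.44344428181648254, 0.11161080002784729), (0.023968014866113663, 0.040218155831098557), 18.414878845214844)
((0.430772602558136, 0.10733040422201157), (0.10703188180923462, 0.11073066294193268), 17.69967269897461)
post top scene 65 [0.4491513  0.11377132 0.15956701] ((0.44844967126846313, 0.1127367690205574), (0.02334361895918846, 0.04009062796831131), 16.10450553894043)
```

play_rows(
  targets=[
    {"z": -0.04},
    {"z": -0.08},
    {"x": 0.04,"y": -0.022,"z": -0.1,"wz": -6},
    {"x": 0.08,"y": -0.045,"z": -0.1,"wz": -13},
    {"x": 0.115,"y": -0.067,"z": -0.1,"wz": -20},
    {"x": 0.15,"y": -0.089,"z": -0.1,"wz": -27},
    {"x": 0.19,"y": -0.112,"z": -0.1,"wz": -34},
    {"x": 0.23,"y": -0.134,"z": -0.1,"wz": -40},
    {"x": 0.265,"y": -0.156,"z": -0.1,"wz": -46},
    {"x": 0.3,"y": -0.179,"z": -0.1,"wz": -52},
    {"x": 0.34,"y": -0.2,"z": -0.1,"wz": -57},
    {"x": 0.387,"y": -0.224,"z": -0.1,"wz": -62},
    {"x": 0.387,"y": -0.224,"z": -0.1,"wz": -62},
    {"x": 0.387,"y": -0.224,"z": -0.1,"wz": -62},
    {"x": 0.387,"y": -0.224,"z": -0.1,"wz": -62},
  ],
)

```text
$.targets[0]: bad value
```

```bash
python3 - <<'E'
from h import *
k=bot.get_calibration('wrist'); p,d=bot.camera('wrist'); o=bot.get_obs(); print(o['ee_pos'],o['tcp_rot'],o['q'])
np.savez('pics/w1.npz',d=d,p=p,**{a:k[a] for a in k}); cv2.imwrite('pics/w1.png',p)
for q in('stand','below_edge','hang_spot'):
  for r in bot.place_of(q,'wrist'): print(q,r,at_z(r['point'][1],r['point'][0],0,k))
E
```

```text
[ 0.20339574 -0.51101369  0.24227357] [ 1.79999063e+02 -1.08555676e-03  2.16997895e+01] [-6.82967959e+01  4.97860050e+00  1.00767134e+01  9.50971762e+01
  1.08550094e-03  9.00034146e+01]
stand {'point': [52.4, 144.5], 'confidence': 0.86} [ 0.27653608 -0.34273082  0.        ]
stand {'point': [39.4, 373.0], 'confidence': 0.81} [ 0.38716621 -0.58319469  0.        ]
below_edge {'point': [28.0, 156.0], 'confidence': 0.96} [ 0.30610972 -0.34779508  0.        ]
```

View pics/w1.png

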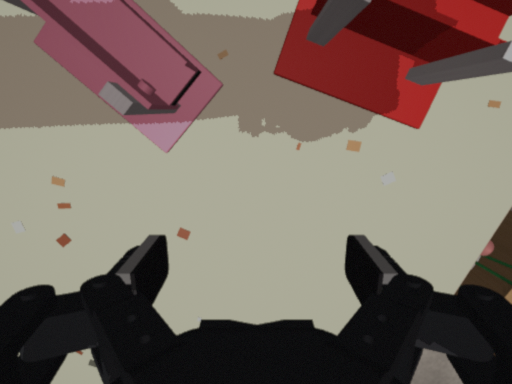

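play_rows(
  targets=[
    {"fingers": 1,"x": 0,"y": 0,"z": -0.04,"wx": 0,"wy": 0,"wz": 0},
    {"fingers": 1,"x": 0,"y": 0,"z": -0.08,"wx": 0,"wy": 0,"wz": -4},
    {"fingers": 1,"x": 0.03,"y": -0.01,"z": -0.1,"wx": 0,"wy": 0,"wz": -10},
    {"fingers": 1,"x": 0.065,"y": -0.023,"z": -0.118,"wx": 0,"wy": 0,"wz": -17},
    {"fingers": 1,"x": 0.1,"y": -0.036,"z": -0.118,"wx": 0,"wy": 0,"wz": -24},
    {"fingers": 1,"x": 0.14,"y": -0.05,"z": -0.118,"wx": 0,"wy": 0,"wz": -31},
    {"fingers": 1,"x": 0.18,"y": -0.064,"z": -0.118,"wx": 0,"wy": 0,"wz": -38},
    {"fingers": 1,"x": 0.22,"y": -0.078,"z": -0.118,"wx": 0,"wy": 0,"wz": -44},
    {"fingers": 1,"x": 0.26,"y": -0.092,"z": -0.118,"wx": 0,"wy": 0,"wz": -50},
    {"fingers": 1,"x": 0.3,"y": -0.106,"z": -0.118,"wx": 0,"wy": 0,"wz": -56},
    {"fingers": 1,"x": 0.335,"y": -0.118,"z": -0.118,"wx": 0,"wy": 0,"wz": -62},
    {"fingers": 1,"x": 0.36,"y": -0.127,"z": -0.118,"wx": 0,"wy": 0,"wz": -62},
    {"fingers": 1,"x": 0.36,"y": -0.127,"z": -0.118,"wx": 0,"wy": 0,"wz": -62},
    {"fingers": 1,"x": 0.36,"y": -0.127,"z": -0.118,"wx": 0,"wy": 0,"wz": -62},
  ],
)

```text
time: 2.27
ee_pos: [0.4919, -0.2588, 0.3598]
tcp_rot: [-180.0, -0.0, 83.9]
wrist_force: [-0.3, -1.1, -0.2]
opening: 0.0854
```

```bash
cat > snap.py <<'E'
from h import *
import sys
n=sys.argv[1]
k=bot.get_calibration('wrist'); o=bot.get_obs(); p,d=bot.camera('wrist'); print(o['time'],o['ee_pos'],o['tcp_rot'],o['q'])
np.savez(f'pics/{n}.npz',d=d,p=p,**{a:k[a] for a in k}); cv2.imwrite(f'pics/{n}.png',p)
for q in sys.argv[2:]:
  for r in bot.place_of(q,'wrist'): print(q,r,at_z(r['point'][1],r['point'][0],0,k))
E
python3 snap.py w2 stand below_edge hang_spot
```

```text
2.2667 [ 0.49185318 -0.25880162  0.35982597] [-1.79956104e+02 -9.36934545e-03  8.38544818e+01] [-2.77486208e+01  1.07463762e+01  3.00285536e+01  1.09326439e+02
 -7.45008659e-03  6.83968968e+01]
stand {'point': [213.6, 141.4], 'confidence': 0.82} [ 0.27873664 -0.34780991  0.        ]
stand {'point': [323.4, 221.5], 'confidence': 0.76} [ 3.87653547e-01 -5.89049591e-01 -5.55111512e-17]
stand {'point': [109.1, 456.2], 'confidence': 0.68} [ 0.81720691 -0.22707082  0.        ]
stand {'point': [108.1, 247.1], 'confidence': 0.6} [ 0.48438466 -0.18978165  0.        ]
below_edge {'point': [317.9, 232.6], 'confidence': 0.9} [ 0.41093761 -0.57877841  0.        ]
below_edge {'point': [214.1, 157.2], 'confidence': 0.8} [ 0.30623438 -0.3516884   0.        ]
below_edge {'point': [113.4, 480.2], 'confidence': 0.66} [ 0.85599437 -0.2379416   0.        ]
```

View pics/w2.png

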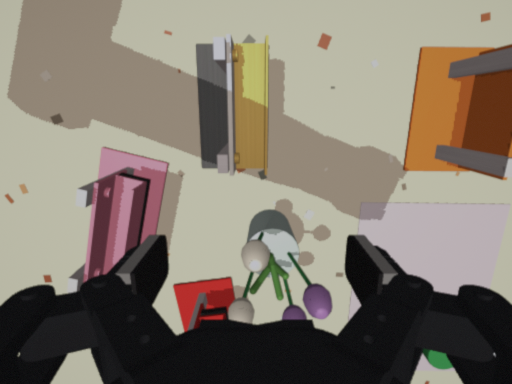

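```bash
python3 - <<'E'
from h import *
f=np.load('pics/w2.npz'); k={a:f[a] for a in('fx','fy','cx','cy','camera_from_world')}
W=cloud(f['d'],k)
s=slice(25,185),slice(185,285)
c=W[s].reshape(-1,3)
yaw=np.radians(-6.3);o=np.array([.483,-.190])
def loc(c,yaw,o):
    q=c[:,:2]-o; return np.c_[q@[np.cos(yaw),np.sin(yaw)],q@[-np.sin(yaw),np.cos(yaw)],c[:,2]]
L=loc(c,yaw,o)
# table check
print('table',np.nanmedian(c[np.abs(c[:,2])<.006][:,2]))
# cleat edge: z>.105 and x>.02
for lo,hi,nm in ((.02,.045,'cleat'),(-.016,.004,'panel')):
    m=(L[:,0]>lo)&(L[:,0]<hi)&(L[:,2]>.105)&(np.abs(L[:,1])<.075)
    q=c[m]; l=L[m]; print(nm,m.sum(),'z',np.percentile(l[:,2],[5,50,90,97]),'x',np.percentile(l[:,0],[2,25,50,75,98]))
    pf=np.polyfit(l[:,1],l[:,0],1); print('slope deg',np.degrees(np.arctan(pf[0])),pf)
m=(L[:,0]>0)&(L[:,0]<.024)&(np.abs(L[:,1])<.07)&(L[:,2]>.06); print('floor z',np.percentile(L[m][:,2],[5,50,95]))
m=(L[:,2]>.07); q=L[m]; print('y ext all high',np.percentile(q[:,1],[.5,99.5]))
m=(L[:,2]>.004)&(L[:,2]<.012)&(L[:,0]<.0); q=L[m]; print('base',np.percentile(q[:,0],[1,50]),np.percentile(q[:,1],[1,99]),np.median(q[:,2]), cv2.minAreaRect(q[:,:2].astype(np.float32)))
# pixel-based: brass/bright edge per row at columns
p=f['p']; hsv=cv2.cvtColor(p,cv2.COLOR_BGR2HSV)
pts=[]
for r in range(45,168,6):
    row=hsv[r,225:290]; m=(row[:,0]>15)&(row[:,0]<33)&(row[:,1]>150); i=np.where(m)[0]
    if len(i): pts.append((225+i.max()+.5,r,225+i.min()-.5)); 
pts=np.array(pts); 
X=np.array([at_z(u,r,.127,k) for u,r,_ in pts]); l=loc(X,yaw,o); print('front edge local x',np.round(l[:,0],4)); pf=np.polyfit(l[:,1],l[:,0],1);print(np.degrees(np.arctan(pf[0])),pf)
# brass end rows
m=(hsv[...,0]>15)&(hsv[...,0]<33)&(hsv[...,1]>150); m[:,:255]=0;m[:,275:]=0;m[185:]=0
r=np.where(m.sum(1)>2)[0]; print(r.min(),r.max()); 
for rr in(r.min()-.5,r.max()+.5): print(loc(at_z(266,rr,.127,k)[None],yaw,o))
E
```

```text
table -0.00019752839358533336
cleat 403 z [0.1112761  0.12580648 0.12700205 0.12748436] x [0.02657122 0.02707079 0.02804821 0.0288488  0.02974784]
slope deg -0.23702500239786808 [-0.00413689  0.02802384]
panel 755 z [0.10864062 0.13028247 0.13188252 0.13226266] x [-0.01587205 -0.01437924 -0.01266167 -0.01219707 -0.00675259]
slope deg -0.11773886162508529 [-0.00205493 -0.01279271]
floor z [0.08268384 0.084043   0.08540271]
y ext all high [-0.07922955  0.07889434]
base [-0.07456854 -0.05525876] [-0.0920461   0.09221505] 0.007759131675394909 ((-0.05196300894021988, 5.724281072616577e-05), (0.04651130735874176, 0.1886437088251114), 0.12223917245864868)
front edge local x [0.0264]
-15.97401483903889 [-0.28625463  0.01322106]<stdin>:27: RankWarning: Polyfit may be poorly conditioned
Traceback (most recent call last):
ValueError: zero-size array to reduction operation minimum which has no identity
```

play_rows(
  targets=[
    {"fingers": 1,"x": 0.035,"y": -0.007,"z": 0,"wx": 0,"wy": 0,"wz": -3},
    {"fingers": 1,"x": 0.075,"y": -0.015,"z": 0,"wx": 0,"wy": 0,"wz": -6},
    {"fingers": 1,"x": 0.115,"y": -0.022,"z": 0,"wx": 0,"wy": 0,"wz": -9},
    {"fingers": 1,"x": 0.155,"y": -0.03,"z": 0,"wx": 0,"wy": 0,"wz": -12},
    {"fingers": 1,"x": 0.195,"y": -0.037,"z": 0,"wx": 0,"wy": 0,"wz": -15},
    {"fingers": 1,"x": 0.235,"y": -0.045,"z": 0,"wx": 0,"wy": 0,"wz": -18},
    {"fingers": 1,"x": 0.27,"y": -0.051,"z": 0,"wx": 0,"wy": 0,"wz": -21},
    {"fingers": 1,"x": 0.29,"y": -0.055,"z": 0,"wx": 0,"wy": 0,"wz": -23},
    {"fingers": 1,"x": 0.29,"y": -0.055,"z": 0,"wx": 0,"wy": 0,"wz": -23},
    {"fingers": 1,"x": 0.29,"y": -0.055,"z": 0,"wx": 0,"wy": 0,"wz": -23},
  ],
)

```text
time: 3.3
ee_pos: [0.4677, 0.0344, 0.3607]
tcp_rot: [180.0, 0.0, 106.7]
wrist_force: [-0.3, -0.4, -0.6]
opening: 0.0853
```

```bash
python3 snap.py w3 caddy_grip caddy strip_root strip_tip; python3 - <<'E'
from h import *
f=np.load('pics/w3.npz'); k={a:f[a] for a in('fx','fy','cx','cy','camera_from_world')}
W=cloud(f['d'],k); c=W[:240].reshape(-1,3); c=c[~np.isnan(c[:,0])]
c=c[np.hypot(c[:,0]-.445,c[:,1]-.112)<.12]
print('table',np.median(c[np.abs(c[:,2])<.006][:,2]))
hi=c[(c[:,2]>.155)&(c[:,2]<.17)]; print('post',len(hi),np.median(hi[:,2]),cv2.minAreaRect(hi[:,:2].astype(np.float32)))
w=c[(c[:,2]>.06)&(c[:,2]<.095)]; print('walls',len(w),cv2.minAreaRect(w[:,:2].astype(np.float32)))
yaw=np.radians(17);q=w[:,:2]-[.445,.112];L=np.c_[q@[np.cos(yaw),np.sin(yaw)],q@[-np.sin(yaw),np.cos(yaw)],w[:,2]]
m=(L[:,2]>.085); print('rear wall top',m.sum(),np.percentile(L[m],[3,50,97],axis=0),np.degrees(np.polyfit(L[m][:,1],L[m][:,0],1)[0]))
E
```

```text
3.3 [0.46772044 0.03436429 0.36066142] [1.79959053e+02 2.26725407e-02 1.06726087e+02] [ 4.20982373e+00 -1.61088440e+00  1.69100028e+01  1.08476000e+02
 -1.32598690e-02  7.74837231e+01]
caddy_grip {'point': [99.4, 259.6], 'confidence': 0.64} [0.44960474 0.11348316 0.        ]
caddy {'point': [98.3, 257.1], 'confidence': 0.59} [0.4453091  0.11393901 0.        ]
strip_root {'point': [98.7, 225.3], 'confidence': 0.86} [ 3.97025506e-01  9.87745494e-02 -5.55111512e-17]
strip_tip {'point': [98.2, 208.9], 'confidence': 0.79} [0.37184586 0.09199193 0.        ]
table -7.898455412461147e-05
post 846 0.15955066802812845 ((0.4455041289329529, 0.11150467395782471), (0.02407694049179554, 0.03911402449011803), 16.776309967041016)
walls 2391 ((0.43263232707977295, 0.10784570127725601), (0.10613995790481567, 0.1104903519153595), 17.240901947021484)
rear wall top 386 [[-0.03989656 -0.05099212  0.08564607]
 [-0.03708531  0.01288592  0.08789447]
 [ 0.02313617  0.04930038  0.09408245]] 9.992976057342213
```

View pics/w3.png

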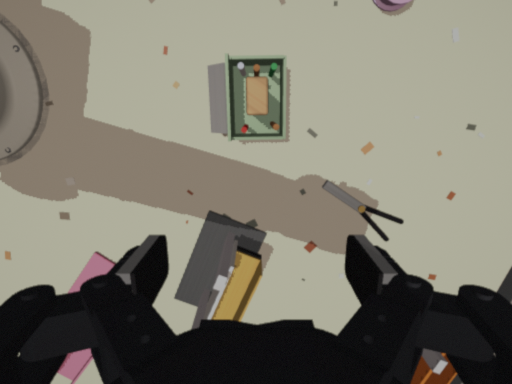

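play_rows(
  grip_force=70,
  targets=[
    {"fingers": 1,"x": 0.04,"y": 0,"z": 0.01,"wx": 0,"wy": 0,"wz": -0.3},
    {"fingers": 1,"x": 0.08,"y": 0.0007,"z": 0.03,"wx": 0,"wy": 0,"wz": -0.3},
    {"fingers": 1,"x": 0.08,"y": 0.0007,"z": 0.07,"wx": 0,"wy": 0,"wz": -0.3},
    {"fingers": 1,"x": 0.08,"y": 0.0007,"z": 0.11,"wx": 0,"wy": 0,"wz": -0.3},
    {"fingers": 1,"x": 0.08,"y": 0.0007,"z": 0.15,"wx": 0,"wy": 0,"wz": -0.3},
    {"fingers": 1,"x": 0.08,"y": 0.0007,"z": 0.18,"wx": 0,"wy": 0,"wz": -0.3},
    {"fingers": 1,"x": 0.08,"y": 0.0007,"z": 0.2,"wx": 0,"wy": 0,"wz": -0.3},
    {"fingers": 1,"x": 0.08,"y": 0.0007,"z": 0.215,"wx": 0,"wy": 0,"wz": -0.3},
    {"fingers": 1,"x": 0.08,"y": 0.0007,"z": 0.2237,"wx": 0,"wy": 0,"wz": -0.3},
    {"fingers": 1,"x": 0.08,"y": 0.0007,"z": 0.2237,"wx": 0,"wy": 0,"wz": -0.3},
    {"fingers": 1,"x": 0.08,"y": 0.0007,"z": 0.2237,"wx": 0,"wy": 0,"wz": -0.3},
  ],
)

```text
time: 4.47
ee_pos: [0.4459, 0.1108, 0.137]
tcp_rot: [180.0, 0.0, 106.9]
wrist_force: [-0.5, -0.1, 0.4]
opening: 0.0851
```

play_rows(
  grip_force=70,
  targets=[
    {"fingers": -1,"x": 0,"y": 0,"z": 0,"wx": 0,"wy": 0,"wz": 0},
    {"fingers": -1,"x": 0,"y": 0,"z": 0,"wx": 0,"wy": 0,"wz": 0},
    {"fingers": -1,"x": 0,"y": 0,"z": 0,"wx": 0,"wy": 0,"wz": 0},
    {"fingers": -1,"x": 0,"y": 0,"z": 0,"wx": 0,"wy": 0,"wz": 0},
    {"fingers": -1,"x": 0,"y": 0,"z": 0,"wx": 0,"wy": 0,"wz": 0},
    {"fingers": -1,"x": 0,"y": 0,"z": 0,"wx": 0,"wy": 0,"wz": 0},
    {"fingers": -1,"x": 0,"y": 0,"z": 0,"wx": 0,"wy": 0,"wz": 0},
    {"fingers": -1,"x": 0,"y": 0,"z": 0,"wx": 0,"wy": 0,"wz": 0},
    {"fingers": -1,"x": 0,"y": 0,"z": 0,"wx": 0,"wy": 0,"wz": 0},
    {"fingers": -1,"x": 0,"y": 0,"z": 0,"wx": 0,"wy": 0,"wz": 0},
  ],
)

```text
time: 5.3
ee_pos: [0.4457, 0.1112, 0.137]
tcp_rot: [180.0, 0.0, 107.0]
wrist_force: [-2.6, -0.9, 5.6]
opening: 0.023
```

play_rows(
  targets=[
    {"fingers": -1,"x": 0,"y": 0,"z": -0.005,"wx": 0,"wy": 0,"wz": 0},
    {"fingers": -1,"x": 0,"y": 0,"z": -0.02,"wx": 0,"wy": 0,"wz": 0},
    {"fingers": -1,"x": 0,"y": 0,"z": -0.045,"wx": 0,"wy": 0,"wz": 0},
    {"fingers": -1,"x": 0,"y": 0,"z": -0.075,"wx": 0,"wy": 0,"wz": 0},
    {"fingers": -1,"x": 0,"y": 0,"z": -0.105,"wx": 0,"wy": 0,"wz": 0},
    {"fingers": -1,"x": 0,"y": 0,"z": -0.135,"wx": 0,"wy": 0,"wz": 0},
    {"fingers": -1,"x": 0,"y": 0,"z": -0.155,"wx": 0,"wy": 0,"wz": 0},
    {"fingers": -1,"x": 0,"y": 0,"z": -0.16,"wx": 0,"wy": 0,"wz": 0},
    {"fingers": -1,"x": 0,"y": 0,"z": -0.16,"wx": 0,"wy": 0,"wz": 0},
  ],
)

```text
time: 6.05
ee_pos: [0.4462, 0.1114, 0.2973]
tcp_rot: [179.9, 0.0, 107.0]
wrist_force: [0.3, -0.0, -3.9]
opening: 0.0228
```

```bash
cat > plan.py <<'E'
from h import *
from scipy.spatial.transform import Rotation as R
O=np.array([.4829,-.190]); YAW=-6.1; E=.127
def tcp(theta,root_x,root_z,y=0,yaw=YAW,g=(0,.137)):
    """root in stand frame (x,z)"""
    t=np.radians(theta); Rt=np.array([[np.cos(t),-np.sin(t)],[np.sin(t),np.cos(t)]])
    p=np.array([root_x,root_z])+Rt@(np.array(g)-[-.04,.08])
    a=np.radians(YAW)
    xy=O+p[0]*np.array([np.cos(a),np.sin(a)])+y*np.array([-np.sin(a),np.cos(a)])
    rot=R.from_euler('z',yaw+90,degrees=True)*R.from_euler('x',180,degrees=True)*R.from_rotvec([-t,0,0])
    return np.r_[xy,p[1]],rot
def rel(target,o=None):
    o=o or bot.get_obs(); r0=R.from_euler('xyz',o['tcp_rot'],degrees=True)
    P,r=target; return np.round(r0.inv().apply(P-o['ee_pos']),4),np.round((r0.inv()*r).as_rotvec(degrees=True),2)
E
python3 - <<'E'
from plan import *
o=bot.get_obs(); print(o['ee_pos'],o['tcp_rot'],o['wrist_force'],o['opening'])
t=tcp(17,.0289,E+.0036+.09); print(t[0],rel(t))
E
```

```text
[0.44624872 0.11139676 0.29728095] [1.79909970e+02 3.37632548e-03 1.07007822e+02] [ 2.60993171e-01 -3.21812378e-03 -3.93790961e+00] 0.02280344314166775
[ 0.53310114 -0.19536495  0.28680424] (array([-0.3187, -0.0067,  0.0105]), array([-16.68,  -3.44,  22.93]))
```

play_rows(
  targets=[
    {"fingers": -1,"x": -0.008,"y": 0,"z": 0,"wx": -0.4,"wy": -0.1,"wz": 0.6},
    {"fingers": -1,"x": -0.025,"y": -0.0005,"z": 0.0008,"wx": -1.3,"wy": -0.3,"wz": 1.8},
    {"fingers": -1,"x": -0.05,"y": -0.001,"z": 0.0016,"wx": -2.6,"wy": -0.54,"wz": 3.6},
    {"fingers": -1,"x": -0.08,"y": -0.0017,"z": 0.0026,"wx": -4.2,"wy": -0.86,"wz": 5.75},
    {"fingers": -1,"x": -0.11,"y": -0.0023,"z": 0.0036,"wx": -5.75,"wy": -1.2,"wz": 7.9},
    {"fingers": -1,"x": -0.14,"y": -0.003,"z": 0.0046,"wx": -7.3,"wy": -1.5,"wz": 10},
    {"fingers": -1,"x": -0.17,"y": -0.0036,"z": 0.0056,"wx": -8.9,"wy": -1.8,"wz": 12.2},
    {"fingers": -1,"x": -0.2,"y": -0.0042,"z": 0.0066,"wx": -10.5,"wy": -2.15,"wz": 14.4},
    {"fingers": -1,"x": -0.23,"y": -0.0048,"z": 0.0076,"wx": -12,"wy": -2.5,"wz": 16.5},
    {"fingers": -1,"x": -0.26,"y": -0.0055,"z": 0.0086,"wx": -13.6,"wy": -2.8,"wz": 18.7},
    {"fingers": -1,"x": -0.285,"y": -0.006,"z": 0.0095,"wx": -14.9,"wy": -3.1,"wz": 20.5},
    {"fingers": -1,"x": -0.305,"y": -0.0064,"z": 0.01,"wx": -16,"wy": -3.3,"wz": 22},
    {"fingers": -1,"x": -0.3187,"y": -0.0067,"z": 0.0105,"wx": -16.68,"wy": -3.44,"wz": 22.93},
    {"fingers": -1,"x": -0.3187,"y": -0.0067,"z": 0.0105,"wx": -16.68,"wy": -3.44,"wz": 22.93},
    {"fingers": -1,"x": -0.3187,"y": -0.0067,"z": 0.0105,"wx": -16.68,"wy": -3.44,"wz": 22.93},
    {"fingers": -1,"x": -0.3187,"y": -0.0067,"z": 0.0105,"wx": -16.68,"wy": -3.44,"wz": 22.93},
  ],
)

```text
time: 7.38
ee_pos: [0.5321, -0.195, 0.2852]
tcp_rot: [163.2, 0.0, 83.9]
wrist_force: [0.1, 0.9, -4.0]
opening: 0.0232
```

```bash
python3 - <<'E'
from plan import *
o=bot.get_obs(); print(o['time'],o['ee_pos'],o['tcp_rot'],o['wrist_force'],o['torque'],o['opening'])
print(rel(tcp(17,.0289,E+.0036+.09)),rel(tcp(17,.0289,E+.0036+.01)))
for c,(a,b,x,y) in dict(scene=(90,230,170,330),top=(150,270,210,370)).items():
    p,d=bot.camera(c);np.save(f'pics/{c}1_d.npy',d);cv2.imwrite(f'pics/{c}1.png',p); q=p[a:b,x:y]; cv2.imwrite(f"pics/{c}1z.png",cv2.resize(q,None,fx=4,fy=4,interpolation=cv2.INTER_CUBIC))
E
python3 snap.py w4
```

```text
7.3833 [ 0.53207824 -0.19498755  0.28518863] [1.63182679e+02 7.26858634e-04 8.39309709e+01] [ 0.06756833  0.86062843 -4.00850763] [0.02780692 0.61696061 0.0053908 ] 0.023227475476101
(array([-0.0003,  0.0015, -0.0012]), array([-0.18, -0.01,  0.03])) (array([-0.0003, -0.0217,  0.0753]), array([-0.18, -0.01,  0.03]))
7.4833 [ 0.53243704 -0.194656    0.28589055] [1.63114109e+02 1.98817197e-02 8.39742555e+01] [-22.33239835  -8.00144007   0.29737169  82.0505482    4.65972878
  74.35593453]
```

View pics/scene1z.png

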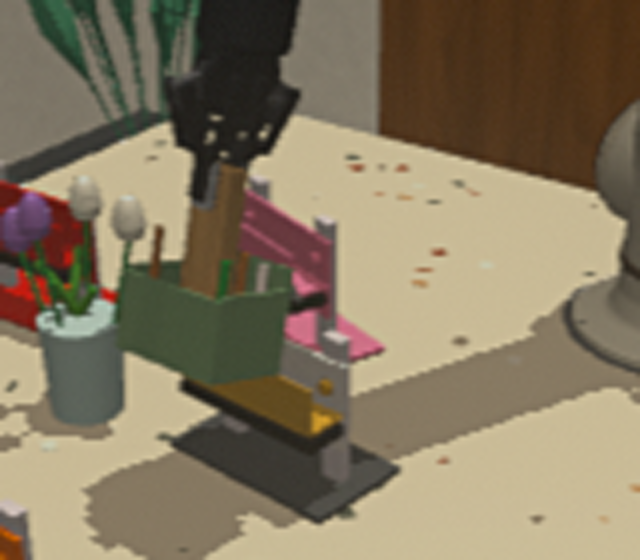

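View pics/w4.png

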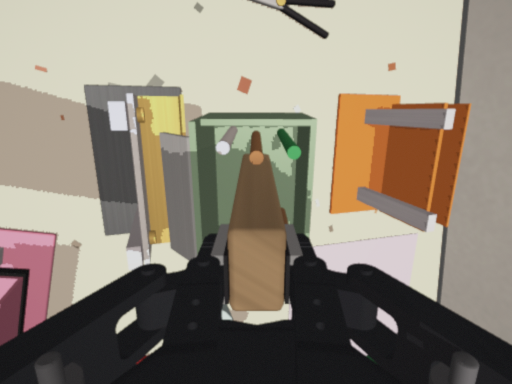

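```bash
python3 - <<'E'
from plan import *
f=np.load('pics/w4.npz'); k={a:f[a] for a in('fx','fy','cx','cy','camera_from_world')}
W=cloud(f['d'],k)
P=np.array([ 0.53243704,-0.194656,0.28589055]); r0=R.from_euler('xyz',[1.63114109e+02,1.98817197e-02,8.39742555e+01],degrees=True)
T=r0.inv().apply((W-P).reshape(-1,3)).reshape(W.shape)
C=np.stack([T[...,1],T[...,0],.137-T[...,2]],-1) # caddy frame
s=C[140:245,163:200].reshape(-1,3); m=(s[:,0]<-.038)&(s[:,0]>-.068)&(s[:,2]>.04)&(s[:,2]<.095); s=s[m]
print(len(s),'z-x',np.percentile(s[:,2]-s[:,0],[10,50,90]),'x',np.percentile(s[:,0],[2,98]),'z',np.percentile(s[:,2],[2,98]),'y',np.percentile(s[:,1],[2,98]))
print(np.polyfit(s[:,0],s[:,2],1))
# rim of front wall, z=66, rear wall 88
s=C[110:235,185:320].reshape(-1,3)
q=s[(s[:,0]>.033)&(s[:,0]<.045)]; print('front x',np.nanpercentile(q[:,0],[50,98]),'z max',np.nanpercentile(q[:,2],[50,90,97]))
q=s[(s[:,0]<-.033)&(s[:,0]>-.043)&(s[:,2]>.07)]; print('rear',len(q),np.nanpercentile(q[:,2],[50,90,97]),np.nanpercentile(q[:,0],[3,50,97]))
q=s[(s[:,1]>.045)&(s[:,1]<.06)&(np.abs(s[:,0])<.03)&(s[:,2]>.05)]; print('side',np.nanpercentile(q[:,2],[50,90,97]),np.nanpercentile(q[:,1],[50,97]))
E
```

```text
3186 z-x [0.12428194 0.12611694 0.12786108] x [-0.06606514 -0.03832863] z [0.05914846 0.0897477 ] y [-0.02843103  0.04568593]
[1.01931397 0.12710131]
front x [0.03594079 0.03979928] z max [0.04980863 0.06748881 0.06861199]
rear 1687 [0.08587987 0.09036105 0.09114276] [-0.04261126 -0.03687778 -0.0356384 ]
side [0.07284928 0.08799286 0.0927656 ] [0.05718478 0.05973381]
```

play_rows(
  targets=[
    {"fingers": -1,"x": 0,"y": -0.0015,"z": 0.005,"wx": 0,"wy": 0,"wz": 0},
    {"fingers": -1,"x": 0,"y": -0.0044,"z": 0.0145,"wx": 0,"wy": 0,"wz": 0},
    {"fingers": -1,"x": 0,"y": -0.0081,"z": 0.0268,"wx": 0,"wy": 0,"wz": 0},
    {"fingers": -1,"x": 0,"y": -0.0116,"z": 0.038,"wx": 0,"wy": 0,"wz": 0},
    {"fingers": -1,"x": 0,"y": -0.0145,"z": 0.0478,"wx": 0,"wy": 0,"wz": 0},
    {"fingers": -1,"x": 0,"y": -0.0174,"z": 0.0574,"wx": 0,"wy": 0,"wz": 0},
    {"fingers": -1,"x": 0,"y": -0.0197,"z": 0.065,"wx": 0,"wy": 0,"wz": 0},
    {"fingers": -1,"x": 0,"y": -0.0212,"z": 0.07,"wx": 0,"wy": 0,"wz": 0},
    {"fingers": -1,"x": 0,"y": -0.022,"z": 0.0725,"wx": 0,"wy": 0,"wz": 0},
    {"fingers": -1,"x": 0,"y": -0.022,"z": 0.0725,"wx": 0,"wy": 0,"wz": 0},
    {"fingers": -1,"x": 0,"y": -0.022,"z": 0.0725,"wx": 0,"wy": 0,"wz": 0},
    {"fingers": -1,"x": 0,"y": -0.022,"z": 0.0725,"wx": 0,"wy": 0,"wz": 0},
  ],
)

```text
time: 8.53
ee_pos: [0.5328, -0.1957, 0.2111]
tcp_rot: [163.0, 0.0, 83.9]
wrist_force: [0.6, -0.1, -3.6]
opening: 0.0232
```

```bash
python3 - <<'E'
from plan import *
o=bot.get_obs(); print(o['time'],o['ee_pos'],o['tcp_rot'],o['wrist_force'],o['torque'])
print(rel(tcp(17,.0289,E+.0036)))
E
python3 snap.py w5
```

```text
8.5333 [ 0.5328199  -0.19568468  0.21105908] [1.63024953e+02 4.72538902e-02 8.38958167e+01] [ 0.6217526  -0.08706564 -3.58716224] [ 0.04501989  0.50960659 -0.02245778]
(array([ 0.0004, -0.0039,  0.0137]), array([-0.02,  0.05,  0.01]))
8.5333 [ 0.5328199  -0.19568468  0.21105908] [1.63024953e+02 4.72538902e-02 8.38958167e+01] [-22.41363601  -9.45058254  -9.32977199  73.77954313   4.65934269
  74.35284105]
```

View pics/w5.png

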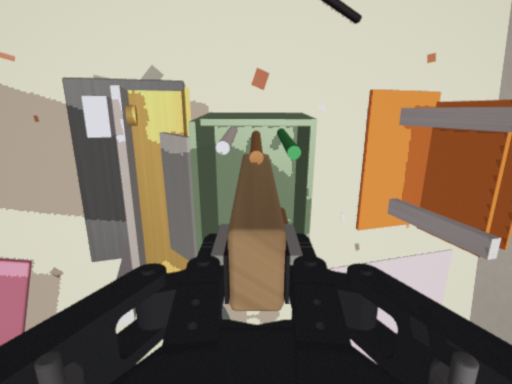

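play_rows(
  targets=[
    {"fingers": -1,"x": 0,"y": -0.0006,"z": 0.002,"wx": 0,"wy": 0,"wz": 0},
    {"fingers": -1,"x": 0,"y": -0.0012,"z": 0.004,"wx": 0,"wy": 0,"wz": 0},
    {"fingers": -1,"x": 0,"y": -0.0018,"z": 0.006,"wx": 0,"wy": 0,"wz": 0},
    {"fingers": -1,"x": 0,"y": -0.0023,"z": 0.0075,"wx": 0,"wy": 0,"wz": 0},
    {"fingers": -1,"x": 0,"y": -0.0027,"z": 0.009,"wx": 0,"wy": 0,"wz": 0},
    {"fingers": -1,"x": 0,"y": -0.0027,"z": 0.009,"wx": 0,"wy": 0,"wz": 0},
    {"fingers": -1,"x": 0,"y": -0.0027,"z": 0.009,"wx": 0,"wy": 0,"wz": 0},
  ],
)

```text
time: 9.17
ee_pos: [0.5325, -0.1956, 0.2008]
tcp_rot: [163.1, 0.0, 83.9]
wrist_force: [-0.4, 0.2, -4.3]
opening: 0.0232
```

play_rows(
  targets=[
    {"fingers": -1,"x": 0,"y": -0.0003,"z": 0.001,"wx": 0,"wy": 0,"wz": 0},
    {"fingers": -1,"x": 0,"y": -0.0006,"z": 0.002,"wx": 0,"wy": 0,"wz": 0},
    {"fingers": -1,"x": 0,"y": -0.0006,"z": 0.002,"wx": 0,"wy": 0,"wz": 0},
  ],
)

```text
time: 9.42
ee_pos: [0.5325, -0.1955, 0.1986]
tcp_rot: [163.1, 0.0, 83.9]
wrist_force: [-0.8, -0.0, -4.0]
opening: 0.0233
```

play_rows(
  targets=[
    {"fingers": -1,"x": 0,"y": -0.0003,"z": 0.001,"wx": 0,"wy": 0,"wz": 0},
    {"fingers": -1,"x": 0,"y": -0.0003,"z": 0.001,"wx": 0,"wy": 0,"wz": 0},
    {"fingers": -1,"x": 0,"y": -0.0003,"z": 0.001,"wx": 0,"wy": 0,"wz": 0},
  ],
)

```text
time: 9.67
ee_pos: [0.5326, -0.1956, 0.1978]
tcp_rot: [163.1, 0.0, 83.9]
wrist_force: [-0.3, -0.7, -3.0]
opening: 0.0229
```

play_rows(
  targets=[
    {"fingers": -1,"x": 0,"y": -0.0003,"z": 0.001,"wx": 0,"wy": 0,"wz": 0},
    {"fingers": -1,"x": 0,"y": -0.0003,"z": 0.001,"wx": 0,"wy": 0,"wz": 0},
    {"fingers": -1,"x": 0,"y": -0.0003,"z": 0.001,"wx": 0,"wy": 0,"wz": 0},
  ],
)

```text
time: 9.92
ee_pos: [0.5327, -0.1956, 0.1971]
tcp_rot: [163.1, 0.0, 83.9]
wrist_force: [-1.9, -0.5, -0.1]
opening: 0.0233
```

play_rows(
  targets=[
    {"fingers": -1,"x": 0,"y": -0.0001,"z": 0.0005,"wx": 0,"wy": 0,"wz": 0},
    {"fingers": -1,"x": 0,"y": -0.0001,"z": 0.0005,"wx": 0,"wy": 0,"wz": 0},
    {"fingers": -1,"x": 0,"y": -0.0001,"z": 0.0005,"wx": 0,"wy": 0,"wz": 0},
  ],
)

```text
time: 10.17
ee_pos: [0.5328, -0.1956, 0.1969]
tcp_rot: [163.0, 0.0, 83.9]
wrist_force: [-3.1, 0.6, 4.6]
opening: 0.0231
```

```bash
python3 - <<'E'
from plan import *
o=bot.get_obs(); print(o['time'],o['ee_pos'],o['tcp_rot'],o['wrist_force'],o['torque'])
for th,x,z in ((17,.0289,E+.0036),(12,.0291,E+.0033),(8,.0294,E+.0031),(4,.0297,E+.003),(0,.030,E+.003)):
    print(th,rel(tcp(th,x,z),o))
E
```

```text
10.1667 [ 0.53278983 -0.19560197  0.19693965] [1.63030090e+02 4.46035885e-02 8.39009225e+01] [-3.11618243  0.56618917  4.60253884] [ 0.11388297  1.07155607 -0.15758974]
17 (array([0.0003, 0.0002, 0.0002]), array([-0.03,  0.04,  0.01]))
12 (array([0.0003, 0.0052, 0.0043]), array([4.97, 0.04, 0.01]))
8 (array([0.0003, 0.009 , 0.0078]), array([8.97, 0.04, 0.01]))
4 (array([0.0003, 0.0126, 0.0115]), array([1.297e+01, 4.000e-02, 1.000e-02]))
0 (array([0.0003, 0.016 , 0.0153]), array([1.697e+01, 4.000e-02, 1.000e-02]))
```

play_rows(
  targets=[
    {"fingers": -1,"x": 0,"y": 0.0011,"z": 0.0006,"wx": 1,"wy": 0,"wz": 0},
    {"fingers": -1,"x": 0,"y": 0.0022,"z": 0.0013,"wx": 2,"wy": 0,"wz": 0},
    {"fingers": -1,"x": 0,"y": 0.0037,"z": 0.0025,"wx": 3.5,"wy": 0,"wz": 0},
    {"fingers": -1,"x": 0,"y": 0.0052,"z": 0.0038,"wx": 5,"wy": 0,"wz": 0},
    {"fingers": -1,"x": 0,"y": 0.0052,"z": 0.0038,"wx": 5,"wy": 0,"wz": 0},
    {"fingers": -1,"x": 0,"y": 0.0052,"z": 0.0038,"wx": 5,"wy": 0,"wz": 0},
  ],
)

```text
time: 10.67
ee_pos: [0.5391, -0.1963, 0.1942]
tcp_rot: [168.2, 0.0, 83.9]
wrist_force: [-4.3, 1.3, 5.8]
opening: 0.023
```

```bash
python3 - <<'E'
from plan import *
def m(th):
    h=.003/(np.tan(np.radians(45-th))+np.tan(np.radians(th))); return tcp(th,.027+h*np.tan(np.radians(45-th)),E+h)
o=bot.get_obs(); print(rel(m(12)),o['wrist_force'],o['torque'])
P,r=m(12)
for th in (10,8,6,4,2,0): print(th,np.round(r.inv().apply(m(th)[0]-P),4))
P,r=m(6)
for th in (4,2,0): print(th,np.round(r.inv().apply(m(th)[0]-P),4))
E
```

```text
(array([ 0.0003,  0.0001, -0.0003]), array([-0.19,  0.04,  0.01])) [-4.30089561  1.28160275  5.79773641] [-0.0690032   1.29365033 -0.07046057]
10 [0.     0.0021 0.0015]
8 [-0.      0.0041  0.0031]
6 [-0.      0.0061  0.0048]
4 [-0.      0.008   0.0065]
2 [-0.      0.0098  0.0083]
0 [-0.      0.0116  0.0102]
4 [-0.      0.0021  0.0015]
2 [-0.      0.0041  0.0031]
0 [-0.      0.0061  0.0048]
```

Retreat slightly (0.3 mm) while swinging on to 6°.

play_rows(
  targets=[
    {"fingers": -1,"x": 0,"y": 0.001,"z": 0.0005,"wx": 1,"wy": 0,"wz": 0},
    {"fingers": -1,"x": 0,"y": 0.0021,"z": 0.0012,"wx": 2,"wy": 0,"wz": 0},
    {"fingers": -1,"x": 0,"y": 0.0041,"z": 0.0028,"wx": 4,"wy": 0,"wz": 0},
    {"fingers": -1,"x": 0,"y": 0.0051,"z": 0.0037,"wx": 5,"wy": 0,"wz": 0},
    {"fingers": -1,"x": 0,"y": 0.0061,"z": 0.0045,"wx": 6,"wy": 0,"wz": 0},
    {"fingers": -1,"x": 0,"y": 0.0061,"z": 0.0045,"wx": 6,"wy": 0,"wz": 0},
    {"fingers": -1,"x": 0,"y": 0.0061,"z": 0.0045,"wx": 6,"wy": 0,"wz": 0},
  ],
)

```text
time: 11.25
ee_pos: [0.546, -0.197, 0.1909]
tcp_rot: [174.2, 0.0, 83.9]
wrist_force: [-1.4, 0.6, 5.3]
opening: 0.0233
```

```bash
python3 snap.py w6; python3 - <<'E'
from plan import *
o=bot.get_obs(); print(o['wrist_force'],o['torque'])
a,b,x,y=90,230,170,330
p,d=bot.camera('scene'); q=p[a:b,x:y]; cv2.imwrite("pics/scene6z.png",cv2.resize(q,None,fx=4,fy=4,interpolation=cv2.INTER_CUBIC))
E
```

```text
11.25 [ 0.54599079 -0.19704784  0.19085357] [1.74183747e+02 4.34022871e-02 8.39087743e+01] [-20.50710755   2.72219299   1.76378615  83.39657004   1.40384022
  75.65112894]
[-0.64516595 -0.15285981  4.6364704 ] [-0.24404947  0.87425495 -0.03221827]
```

View pics/scene6z.png

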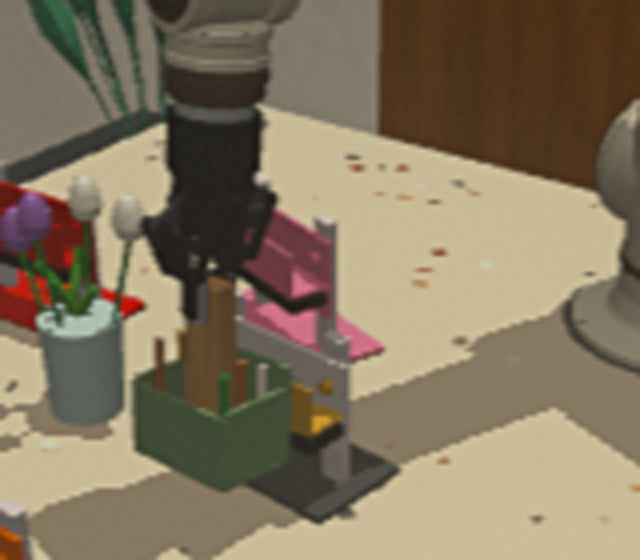

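play_rows(
  targets=[
    {"fingers": -1,"x": 0,"y": 0.001,"z": 0.0006,"wx": 1,"wy": 0,"wz": 0},
    {"fingers": -1,"x": 0,"y": 0.0021,"z": 0.0013,"wx": 2,"wy": 0,"wz": 0},
    {"fingers": -1,"x": 0,"y": 0.0032,"z": 0.0021,"wx": 3,"wy": 0,"wz": 0},
    {"fingers": -1,"x": 0,"y": 0.0042,"z": 0.0029,"wx": 4,"wy": 0,"wz": 0},
    {"fingers": -1,"x": 0,"y": 0.0042,"z": 0.0029,"wx": 4,"wy": 0,"wz": 0},
  ],
)

```text
time: 11.77
ee_pos: [0.5505, -0.1975, 0.1882]
tcp_rot: [178.2, 0.0, 83.9]
wrist_force: [-1.2, 0.8, 4.9]
opening: 0.0232
```

play_rows(
  targets=[
    {"fingers": -1,"x": 0,"y": 0.001,"z": 0.0008,"wx": 1,"wy": 0,"wz": 0},
    {"fingers": -1,"x": 0,"y": 0.0015,"z": 0.0012,"wx": 1.5,"wy": 0,"wz": 0},
    {"fingers": -1,"x": 0,"y": 0.0015,"z": 0.0012,"wx": 1.5,"wy": 0,"wz": 0},
    {"fingers": -1,"x": 0,"y": 0.0015,"z": 0.0012,"wx": 1.5,"wy": 0,"wz": 0},
  ],
)

```text
time: 12.1
ee_pos: [0.552, -0.1976, 0.1873]
tcp_rot: [179.6, 0.0, 83.9]
wrist_force: [0.4, -0.0, 5.1]
opening: 0.0229
```

```bash
python3 snap.py w7; python3 - <<'E'
from plan import *
o=bot.get_obs(); print(o['wrist_force'],o['torque'],rel(tcp(0,.03,E+.003),o))
a,b,x,y=90,230,170,330
p,d=bot.camera('scene'); q=p[a:b,x:y]; cv2.imwrite("pics/scene7z.png",cv2.resize(q,None,fx=4,fy=4,interpolation=cv2.INTER_CUBIC))
E
```

```text
12.1 [ 0.55196989 -0.1975698   0.18733194] [1.79639037e+02 2.96703096e-02 8.39125713e+01] [-1.97203959e+01  8.83072635e+00  8.21286716e+00  8.90243541e+01
  5.62451786e-02  7.63671150e+01]
[1.04768888 0.34796706 4.32267757] [-0.24207999  0.04462918  0.05520436] (array([0.0002, 0.0006, 0.0003]), array([0.37, 0.03, 0.01]))
```

View pics/w7.png

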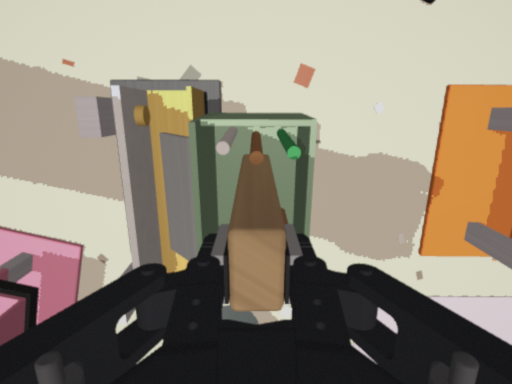

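play_rows(
  targets=[
    {"fingers": -1,"x": 0,"y": 0.0002,"z": 0,"wx": 0.3,"wy": 0,"wz": 0},
    {"fingers": -1,"x": 0,"y": 0.0002,"z": 0,"wx": 0.3,"wy": 0,"wz": 0},
    {"fingers": -0.3,"x": 0,"y": 0.0002,"z": 0,"wx": 0.3,"wy": 0,"wz": 0},
    {"fingers": -0.2,"x": 0,"y": 0.0002,"z": 0,"wx": 0.3,"wy": 0,"wz": 0},
    {"fingers": 0,"x": 0,"y": 0.0002,"z": 0,"wx": 0.3,"wy": 0,"wz": 0},
    {"fingers": 0.3,"x": 0,"y": 0.0002,"z": 0,"wx": 0.3,"wy": 0,"wz": 0},
    {"fingers": 0.6,"x": 0,"y": 0.0002,"z": 0,"wx": 0.3,"wy": 0,"wz": 0},
    {"fingers": 0.6,"x": 0,"y": 0.0002,"z": 0,"wx": 0.3,"wy": 0,"wz": 0},
    {"fingers": 0.6,"x": 0,"y": 0.0002,"z": 0,"wx": 0.3,"wy": 0,"wz": 0},
  ],
)

```text
time: 12.95
ee_pos: [0.5517, -0.1976, 0.1873]
tcp_rot: [179.9, 0.0, 83.9]
wrist_force: [0.7, -0.2, -0.2]
opening: 0.0682
```

```bash
python3 snap.py w8; python3 - <<'E'
from plan import *
o=bot.get_obs(); print(o['wrist_force'],o['opening'])
a,b,x,y=90,230,170,330
p,d=bot.camera('scene'); q=p[a:b,x:y]; cv2.imwrite("pics/scene8z.png",cv2.resize(q,None,fx=4,fy=4,interpolation=cv2.INTER_CUBIC))
E
```

```text
12.95 [ 0.5516887  -0.19759086  0.18734904] [1.79888108e+02 2.80777041e-02 8.38984858e+01] [-1.97048574e+01  9.04167710e+00  8.45304146e+00  8.92960069e+01
 -9.73029621e-04  7.63966283e+01]
[-1.00307255  0.23718367  0.24287893] 0.0683339850660598
```

View pics/scene8z.png

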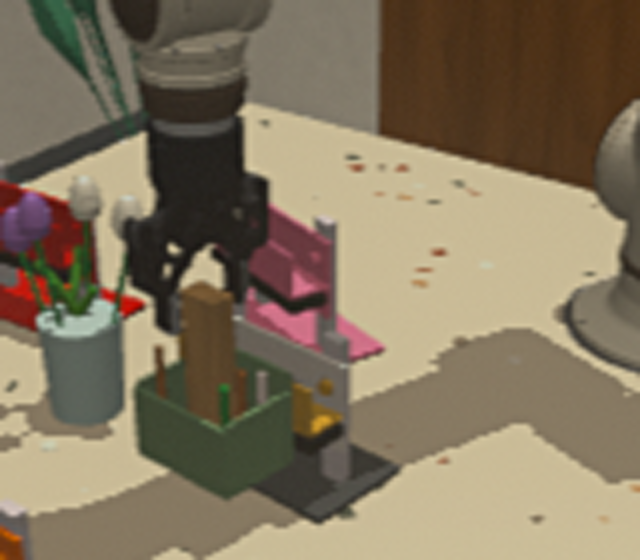

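View pics/w8.png

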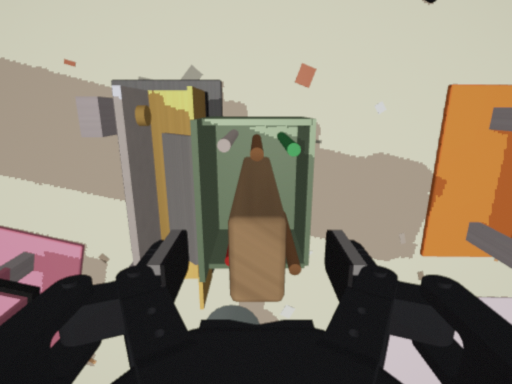

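play_rows(
  targets=[
    {"fingers": 0.6,"x": 0,"y": 0,"z": -0.01,"wx": 0,"wy": 0,"wz": 0},
    {"fingers": 0.6,"x": 0,"y": 0,"z": -0.03,"wx": 0,"wy": 0,"wz": 0},
    {"fingers": 0.6,"x": 0,"y": 0,"z": -0.06,"wx": 0,"wy": 0,"wz": 0},
    {"fingers": 0.6,"x": 0,"y": 0,"z": -0.09,"wx": 0,"wy": 0,"wz": 0},
    {"fingers": 0.6,"x": -0.02,"y": 0,"z": -0.12,"wx": 0,"wy": 0,"wz": 0},
    {"fingers": 0.6,"x": -0.05,"y": 0,"z": -0.14,"wx": 0,"wy": 0,"wz": 0},
    {"fingers": 0.6,"x": -0.08,"y": 0,"z": -0.16,"wx": 0,"wy": 0,"wz": 0},
    {"fingers": 0.6,"x": -0.08,"y": 0,"z": -0.16,"wx": 0,"wy": 0,"wz": 0},
    {"fingers": 0.6,"x": -0.08,"y": 0,"z": -0.16,"wx": 0,"wy": 0,"wz": 0},
  ],
)

```text
time: 13.8
ee_pos: [0.543, -0.2784, 0.3487]
tcp_rot: [179.8, 0.1, 83.8]
wrist_force: [0.0, 0.8, -0.2]
opening: 0.068
```

```bash
python3 snap.py w9; python3 - <<'E'
from plan import *
f=np.load('pics/w9.npz'); k={a:f[a] for a in('fx','fy','cx','cy','camera_from_world')}
W=cloud(f['d'],k)[:235].reshape(-1,3); a=np.radians(YAW); q=W[:,:2]-O
L=np.c_[q@[np.cos(a),np.sin(a)],q@[-np.sin(a),np.cos(a)],W[:,2]]
m=(L[:,2]>.195)&(L[:,2]<.225)&(np.hypot(L[:,0]-.07,L[:,1])<.05); h=L[m]
print('post top',m.sum(),np.median(h[:,2]),cv2.minAreaRect(h[:,:2].astype(np.float32)))
print('tilt plane',np.linalg.lstsq(np.c_[h[:,:2],np.ones(len(h))],h[:,2],rcond=None)[0])
m=(L[:,2]>.1)&(L[:,2]<.15)&(L[:,0]>.031)&(L[:,0]<.13)&(abs(L[:,1])<.08);w=L[m]
print('walls',cv2.minAreaRect(w[:,:2].astype(np.float32)))
E
```

```text
13.8 [ 0.5429771  -0.27843985  0.34867451] [1.79769123e+02 6.89969732e-02 8.37705178e+01] [-2.71569427e+01  1.82913638e+01  3.78981863e+01  1.09366531e+02
  1.80209799e-02  6.90724383e+01]
post top 1285 0.20857163935322626 ((0.06961452960968018, 0.004616700112819672), (0.023394400253891945, 0.03911946713924408), 0.5859666466712952)
tilt plane [0.00245256 0.00299487 0.20833828]
walls ((0.07044141739606857, 0.004882782697677612), (0.07891808450222015, 0.10983553528785706), 0.044852305203676224)
```

View pics/w9.png

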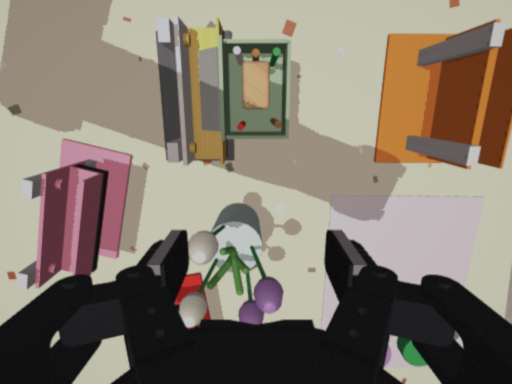

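```bash
python3 -c "
from workcell import bot
print(bot.job_done())"
```

```text
the job is handed in; nothing more can be done
None
```

The caddy is hanging on the white and brass stand, let go and handed in at about 13.8 s of the 54 s allowed.

**What I did:**
- Cameras put the cleat's top edge at E ≈ 127 mm.
- I gripped the post at 70 N, tipped the caddy 17° and let it down. It touched within about 0.5 mm of the predicted height.
- The strip bore on the cleat with about 8 N. I swung the foot in under the bar with about 8–10 N bearing throughout, then opened the fingers and backed off upwards.

**Last checks (stand frame, from the wrist camera's depth picture):**

| Check | Measured | Allowed |
|---|---|---|
| Caddy x | 70 mm | 66–74.5 mm |
| Caddy y | +5 mm | within 25 mm |
| Origin height | about 49 mm | 24–78 mm |
| Tilt | about 0.2° | below 3.4° |
| Squareness | within about 0.6° | below 3.4° |

- **Gripper:** it was about 90 mm clear of the flowers and touching nothing. The wrist force was back to noise.
- **Bystanders:** I did not measure them again. The path stayed clear of them, and those in the last pictures looked in place.
- **Disagreements:** the first position guesses for the grip post from the top and scene cameras differed by up to 20 mm, so I used the wrist view instead. While held, the caddy's walls measured about 2 mm high against its drawing. The height at touch did not bear that out.

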